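Lever open a gift box and square up the coasters in it

TASK

The flush lid of the wooden gift box on the shop counter is stiff: slip the blade of the filling knife into the notch under its front edge, lever the lid up with the blade (keep the gripper itself off the box until the lid is well ajar), and with the blade still under it swing the lid right back to its stop. Lay the knife flat on the counter, clear of the box, then push and tap the four walnut coasters that slid about inside into one square stack, snug in the back right-hand corner as seen from the box's notched front, edges flush with both walls, so that a candle will fit beside them. Leave everything else on the counter where it stands and finish with the lid open.

Things in the scene. Friction and masses are not known exactly. Their poses are not given: they have to be found in the camera images.
- box: Wooden gift box, 190 (its x) x 220 (its y) x 64 mm high without lid; fixed, cannot slip. Origin: centre of its underside, on the counter, z up. Notched front wall at x -95, hinge over the back wall at x +95; seen from the front, the right-hand wall is at y -110. Walls 9, floor 8 mm thick: inside x -86..+86, y -101..+101, inner floor 8 mm above the counter. Empty but for the coasters.
- box_notch (a point): Middle of the lower edge of the blade slot, on the front wall's outer face, 55 mm up; its x points into the box. The middle 60 mm of the front rim (box y -30..+30) is cut 9 mm low, leaving an open slot 55 to 64 mm above the counter under the shut lid, right through the 9 mm wall. The coasters behind reach only 36 mm up.
- lid (a joint): Opening angle of the lid, rad: 0 shut, 1.92 at its stop, leaning 20 degrees beyond upright, away from the front. Lid 190 x 220 x 10 mm, 0.26 kg, no handle, flush with the walls. It turns about a line along box y at box x +95, 64 mm up (back edge of its underside). Friction hinges (0.38 N m) hold it wherever it is left; about 3.5 N at the front edge lifts it.
- lid_edge (a point): Middle of the front lower edge of the lid, 190 mm from the hinge line.
- knife: Filling knife 200 mm long, 0.11 kg, lying flat. Wooden handle 100 x 22 mm, 18 mm thick; origin: centre of the handle's underside, x towards the blade, z up when flat. Steel blade 24 mm wide, 2.5 mm thick, round tip, stiff, its mid-plane 9 mm above the handle's underside, free from x +63 to +150 mm. It balances about 15 mm ahead of the origin.
- knife_tip (a point): Tip of the knife's blade, mid-thickness: knife x +150, z +9 mm.
- coaster0: Lacquered dark walnut coaster 90 x 90 x 7 mm, 0.05 kg; origin: centre of its underside, axes along its edges. Number 1 from below in a loose, splayed stack inside the box. They slide easily on one another (friction about 0.35). The stack's undersides are 8, 15, 22, 29 mm above the counter. Squared in the corner all have their centres at x = +41, y = -56 mm in the box's frame.
- coaster1: Lacquered dark walnut coaster 90 x 90 x 7 mm, 0.05 kg; origin: centre of its underside, axes along its edges. Number 2 from below in a loose, splayed stack inside the box.
- coaster2: Lacquered dark walnut coaster 90 x 90 x 7 mm, 0.05 kg; origin: centre of its underside, axes along its edges. Number 3 from below in a loose, splayed stack inside the box.
- coaster3: Lacquered dark walnut coaster 90 x 90 x 7 mm, 0.05 kg; origin: centre of its underside, axes along its edges. Number 4 from below in a loose, splayed stack inside the box.
- brush: Bystander: small brush about 200 mm long, lying on the counter to the right, beside the knife (the two swap places). Origin on its underside.
- jar0: Bystander: black candle jar, 67 mm across, 49 mm high; origin at the centre of its underside.
- jar1: Bystander: black candle jar like the other; origin at the centre of its underside.
- cup: Bystander: paper coffee cup, 84 mm across its lid, 115 mm high; origin at the centre of its underside.
- matchbox: Bystander: cardboard matchbox 60 x 105 x 20 mm; origin at the centre of its underside.
- marker: Bystander: marker pen 135 mm long, 15 mm thick, lying flat; origin on its underside near the middle.

How it is judged:
On the way, in this order (a step that is already met when the one before it is completed fails the run):
1. the lid is levered ajar (over 0.12 rad) with the knife bearing on the box or lid (value of joint lid above 0.12 rad and contact force between knife and box above 0.3 N), for 0.05 s.
2. the knife pushes the lid back to its stop (over 1.8 rad) (value of joint lid above 1.8 rad and contact force between knife and box above 0.3 N), for 0.05 s.
3. the knife is laid flat on the counter, let go and clear of the box (height (world z) of knife below 0.008 m and angle between knife's own z axis and vertical below 0.12 rad and linear speed of knife below 0.03 m/s and contact force between the fingers and knife below 0.1 N and contact force between knife and box below 0.1 N), for 0.2 s.
At the end, for the whole second after the job is handed in: Lid open at its stop (over 1.8 rad); knife flat and still on the counter, let go, clear of the box; all four coasters flat in one stack in the box's +x, -y corner, each within 4.5 mm of the back and right walls and turned less than 0.08 rad from them, at rest (all of step 3 and value of joint lid above 1.8 rad and x of each of coaster0, coaster1, coaster2, coaster3 in the frame of box above 0.0365 m and y of each of coaster0, coaster1, coaster2, coaster3 in the frame of box below -0.0515 m and angle between each of coaster0, coaster1, coaster2, coaster3's own z axis and vertical below 0.06 rad and linear speed of each of coaster0, coaster1, coaster2, coaster3 below 0.02 m/s and z of each of coaster0, coaster1, coaster2, coaster3 in the frame of box below 0.033 m and angle between the x axis of each of coaster0, coaster1, coaster2, coaster3 and the x axis of box, either way round below 0.08 rad); the robot touches nothing.
It fails at once if the gripper or arm touches the box or lid (over 2 N) before the lid is 0.3 rad open (value of joint lid below 0.3 rad and contact force between any of the fingers, the arm and box above 2 N).
It fails at once if a bystander on the counter is moved over 30 mm (distance of any of brush, jar0, jar1, cup, matchbox, marker from where it was at the start of the episode above 0.03 m).
It also fails if it takes over 72 s, if anything falls off the work surface, if the arm or the gripper's body presses on something with over 40 N, if the wrist force passes 120 N, or if a joint passes its speed limit or range.

ROBOT

A 6-joint arm with a two-finger parallel gripper is mounted at the origin on the work surface. World frame = base frame: x ahead of the robot, y to its left, z up, the work surface at z = 0. Lengths are in m, angles in rad, forces in N, time in s.
With the tool pointing down it reaches from about 0.275 to 0.875 m from the base axis. Payload 12.5 kg.
Tool frame: the origin (TCP) lies between the finger pads; the fingertips stand 22 mm ahead of it and the grasp point (between the pads) lies 3 mm ahead of it (r.tip_extent is the distance from the TCP to the fingertips, in m); z points along the fingers, y is the line along which they close (so a half turn about z gives the same grasp; the last joint's range is limited). The gripper opens to 85 mm and grips with 20 to 120 N. Pads are 22 mm wide; open, the fingers measure 114 mm over their backs; the gripper's body (76 mm by 85 mm) begins 54 mm behind the grasp point. The pads swing forward as they close: fully open they stand 13 mm farther back than shut.
Start: joints at [1.065, 0.351, 1.652, -0, 1.139, -0.085], TCP at [0.225, 0.502, 0.253] pointing down, gripper open.
Joint ranges: [-2.75, 2.75], [-0.79, 2.1], [0.01, 2.65], [-1.57, 4.71], [0.07, 3.14], [-2.87, 2.87]. Speed limits (rad/s): [2.22, 2.22, 2.79, 3.14, 3.14, 3.14].

INTERFACE

Orientations are given as a unit quaternion [x, y, z, w].
In Python, from rig import r gives the robot as it stands.
- The arm moves only by the tool play_rows, never from a script. Its argument "increments" is a list of rows, each a list of 3 entries, a list of its own where there are three numbers: the turn, a rotation vector about the tool's x, y, z in rad, then the shift along the tool's x, y, z in cm, then the opening, from 0 (shut) to 1 (fully open). A call has 1 to 12 rows; each row is the pose to reach, as a shift and turn from the pose commanded when the call began, along the tool's axes at that moment; what a row does not reach only later rows make up. A row lasts 1/8 s, in which the tool goes at most 62.5 mm and 10.7 degrees, less where a joint would pass 70% of its speed; a pose out of reach is approached as far as the arm can. A call with a gripper value outside its range is refused whole. The fingers move at their own pace and stop on an object; "force" is the grip in N (left out, the last holds). Time passes only in rows, so rows that repeat a pose let the fingers close. It gives the time, the measured TCP pose, the force, the opening and the grip force at its end, in the units of the state.
- r.get_obs(): the state, without advancing time (a new reading comes with each control period).
- r.camera(name): name is "scene" or "top" or "wrist"; returns a dict with "pixels" (480x640x3 uint8, red, green, blue), "depth" (480x640 float32, m along the optical axis (not along the pixel's ray), 0 where there is no reading), "fx", "fy", "cx", "cy" (pixels), "k1" (the pictures are not rectified: a ray, as slopes to the right and down, at radius r is drawn at 1 + k1 r^2 times it, then the intrinsics apply), "cam_to_world" (4x4, takes a point from camera to world coordinates). Camera axes: x right, y up, looking along -z (the intrinsics and any distortion apply to the point x, -y, -z); pixel columns grow to the right and rows downward; lengths in m; the calibration is good to about 2 mm. A picture is of the moment at which its call begins.
- r.job_done(): hands the job in; it is judged then, once.
The state is a dict: "t": time; "joint_pos": joint angles; "qd": joint speeds; "joint_efforts": joint torques, N m; "eef_pos": TCP position; "ee_rot": TCP orientation; "ft_force": force on the tool from outside, world axes, zero at the start; "wrist_torque": the same for the moment, N m; "gripper_width": finger opening in m; "finger_force": force on a finger pad.
Only numpy, scipy, OpenCV 4.12 (cv2) and the standard library are available. Lean on these libraries where they do the work, as an engineer would, in place of code of your own. Each camera call takes 0.05 s, during which the arm holds its last target. There are 200 camera calls.

## Working session

There is one attempt and no reset: what is moved stays moved. The work goes in short steps, Python scripts to look and compute and a tool call to move; the robot and the scene stay as the last step left them, time stands still between calls to the robot, and variables do not carry over. Pictures are saved under pics/ and viewed, at most 10 in all, crops included, and the job is handed in when it is done.

Besides the shell and the picture viewer there is one more tool, called by a JSON object that holds its "fn" and its "kwargs", one argument or row to a line. play_rows: Moves the arm, as the interface text tells. Its arguments: {"type":"object","properties":{"increments":{"type":"array","items":{"type":"array"}},"force":{"type":"number"}},"required":["increments"]}

```bash
ls; mkdir -p pics
cat > h.py <<'E'
import numpy as np, cv2
from rig import r
from scipy.spatial.transform import Rotation as R
def rays(c,uv):
    uv=np.atleast_2d(np.asarray(uv,float)); d=np.stack([(uv[:,0]-c['cx'])/c['fx'],(uv[:,1]-c['cy'])/c['fy']],1)
    u=d.copy()
    for _ in range(20): u=d/(1+c['k1']*(u**2).sum(1,keepdims=True))
    M=np.array(c['cam_to_world']); D=np.c_[u[:,0],-u[:,1],-np.ones(len(u))]@M[:3,:3].T
    return M[:3,3],D
def plane(c,uv,z):
    o,D=rays(c,uv); return o+D*((z-o[2])/D[:,2])[:,None]
def depthpts(c,uv):
    uv=np.atleast_2d(uv).astype(int); o,D=rays(c,uv); return o+D*c['depth'][uv[:,1],uv[:,0]][:,None]
def proj(c,P):
    M=np.array(c['cam_to_world']); p=(np.atleast_2d(P)-M[:3,3])@M[:3,:3]; s=np.c_[p[:,0]/-p[:,2],-p[:,1]/-p[:,2]]
    s=s*(1+c['k1']*(s**2).sum(1,keepdims=True)); return s*[c['fx'],c['fy']]+[c['cx'],c['cy']]
def save(c,n): cv2.imwrite('pics/'+n+'.png',c['pixels'][:,:,::-1])
E
python3 - <<'E'
from h import *
for n in ['scene','top']:
    c=r.camera(n); save(c,n+'0'); print(n,np.round(c['cam_to_world'],3).tolist(),c['fx'],c['k1'])
print(r.get_obs()); print(r.tip_extent)
c=r.camera('wrist'); print(np.round(c['cam_to_world'],3).tolist(),c['fx'],c['k1'])
E
```

```text
pics
scene [[0.605, -0.629, 0.488, 1.289], [0.796, 0.481, -0.367, -0.595], [-0.004, 0.611, 0.792, 1.233], [0.0, 0.0, 0.0, 1.0]] 569.162647494816 -0.0675970240435461
top [[-0.019, 0.981, -0.193, 0.334], [-1.0, -0.02, -0.002, -0.053], [-0.006, 0.193, 0.981, 1.225], [0.0, 0.0, 0.0, 1.0]] 538.955315728389 -0.034624566728408225
{'t': 0.1, 'joint_pos': array([ 1.06542636e+00,  3.51205097e-01,  1.65233315e+00,  1.18553097e-06,
        1.13913989e+00, -8.46085555e-02]), 'qd': array([-9.67366210e-04, -6.60302954e-04, -1.71239726e-03,  5.43108744e-04,
       -6.40073586e-04, -1.10315790e-05]), 'joint_efforts': array([-9.71958289e-04, -5.06845021e+01, -2.91876483e+01, -1.51589215e-04,
        2.65899136e-03, -1.51523943e-05]), 'eef_pos': array([0.22449885, 0.5017973 , 0.25281004]), 'ee_rot': array([ 2.08832438e-01,  9.77951286e-01, -5.19141457e-04, -1.58306020e-04]), 'ft_force': array([-0.61649681, -0.59903433,  0.24640594]), 'wrist_torque': array([-0.02953119,  0.0055398 ,  0.06178305]), 'finger_force': 0.0, 'gripper_width': 0.08526955645370568}
0.022
[[0.409, -0.864, -0.294, 0.148], [0.913, 0.387, 0.133, 0.537], [-0.001, -0.322, 0.947, 0.374], [0.0, 0.0, 0.0, 1.0]] 353.6372343582259 -0.043241694344089955
```

View pics/scene0.png

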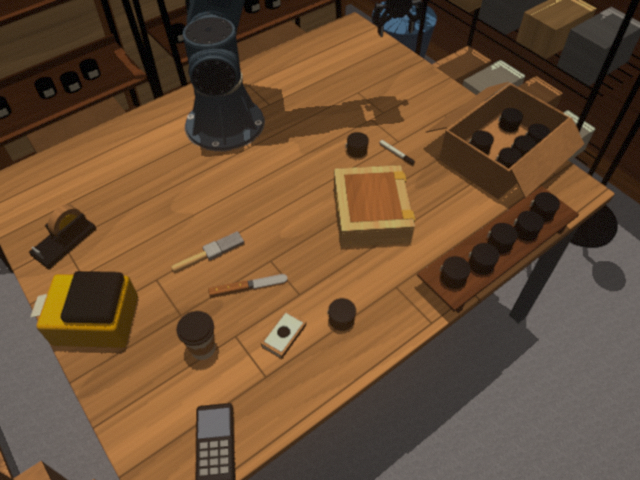

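View pics/top0.png

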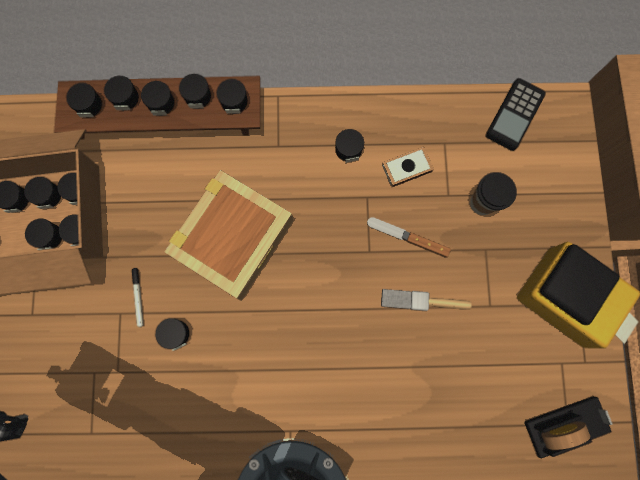

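The scene and top views agree. In the top view the box lid has corners near (221,172), (293,214), (238,298) and (166,250), with hinges on the upper-left edge. The slim knife has its tip at about (369,221) and handle end at about (449,253). The wide-headed brush is at about (425,300).

```bash
cat > m1.py <<'E'
from h import *
ct=r.camera('top'); cs=r.camera('scene')
def hsv(c): return cv2.cvtColor(c['pixels'][:,:,::-1].copy(),cv2.COLOR_BGR2HSV)
# box: height mask from depth
for n,c,roi in (('top',ct,(150,155,310,310)),('scene',cs,(325,155,420,250))):
    uu,vv=np.meshgrid(np.arange(roi[0],roi[2]),np.arange(roi[1],roi[3])); uv=np.c_[uu.ravel(),vv.ravel()]
    P=depthpts(c,uv); m=(P[:,2]>.066)&(P[:,2]<.085)
    msk=np.zeros((480,640),np.uint8); msk[uv[m,1],uv[m,0]]=255
    cn=max(cv2.findContours(msk,cv2.RETR_EXTERNAL,cv2.CHAIN_APPROX_NONE)[0],key=cv2.contourArea)
    z=np.median(P[m,2]); Q=plane(c,cn[:,0],z)
    rc=cv2.minAreaRect((Q[:,:2]*1000).astype(np.float32)); print(n,'lid z',z,rc,np.round(cv2.boxPoints(rc)).tolist())
# knife: points above table near it
for n,c,roi in (('top',ct,(355,205,462,268)),('scene',cs,(200,265,295,302))):
    uu,vv=np.meshgrid(np.arange(roi[0],roi[2]),np.arange(roi[1],roi[3])); uv=np.c_[uu.ravel(),vv.ravel()]
    P=depthpts(c,uv); h=P[:,2]; m=h>.005
    msk=np.zeros((480,640),np.uint8); msk[uv[m,1],uv[m,0]]=255
    cn=max(cv2.findContours(msk,cv2.RETR_EXTERNAL,cv2.CHAIN_APPROX_NONE)[0],key=cv2.contourArea)
    f=np.zeros_like(msk); cv2.drawContours(f,[cn],-1,255,-1); k=f[uv[:,1],uv[:,0]]>0
    rc=cv2.minAreaRect((P[k&m][:,:2]*1000).astype(np.float32)); print(n,'knife',rc,np.round(cv2.boxPoints(rc)).tolist())
    H=hsv(c)[uv[:,1],uv[:,0]]; bl=k&m&(H[:,1]<80); hd=k&m&(H[:,1]>120)
    for t,s in (('blade',bl),('handle',hd)):print(t,s.sum(),np.round(P[s].mean(0),4),np.percentile(P[s][:,2],[10,50,90]))
E
python3 m1.py
```

```text
top lid z 0.07474964146570873 ((573.8195190429688, 128.9772491455078), (196.84469604492188, 219.97142028808594), 56.916236877441406) [[428.0, 107.0], [612.0, -14.0], [720.0, 151.0], [535.0, 271.0]]
scene lid z 0.07343718847611425 ((578.6563110351562, 125.82002258300781), (196.6238555908203, 228.5368194580078), 56.89144515991211) [[429.0, 106.0], [621.0, -19.0], [728.0, 146.0], [537.0, 271.0]]
top knife ((437.1334228515625, -213.75770568847656), (200.814208984375, 324.3603820800781), 64.3626937866211) [[247.0, -234.0], [540.0, -374.0], [627.0, -193.0], [334.0, -53.0]]
blade 435 [ 0.5855 -0.229   0.0225] [0.00760102 0.01094868 0.0156518 ]
handle 472 [ 0.5447 -0.3187  0.0273] [0.01235232 0.01784327 0.02095683]
scene knife ((892.1719360351562, -473.61981201171875), (201.4246368408203, 804.2416381835938), 58.91294860839844) [[496.0, -352.0], [1185.0, -767.0], [1289.0, -595.0], [600.0, -180.0]]
blade 286 [ 0.5886 -0.2315  0.0101] [0.00649007 0.00965008 0.01413467]
handle 399 [ 0.5487 -0.3243  0.0161] [0.0086087  0.01722479 0.02117389]
```

```bash
cat >> h.py <<'E'
def hmask(c,roi,lo,hi):
    uu,vv=np.meshgrid(np.arange(roi[0],roi[2]),np.arange(roi[1],roi[3])); uv=np.c_[uu.ravel(),vv.ravel()]
    P=depthpts(c,uv); d=c['depth'][uv[:,1],uv[:,0]]; m=(P[:,2]>lo)&(P[:,2]<hi)&(d>0)
    msk=np.zeros((480,640),np.uint8); msk[uv[m,1],uv[m,0]]=255
    n,l,s,_=cv2.connectedComponentsWithStats(msk); k=1+np.argmax(s[1:,4]); g=l[uv[:,1],uv[:,0]]==k
    return uv[g],P[g]
def goto(P,yaw,tilt=0):
    """rotvec and shift(cm) in tool axes to reach TCP P, tool down with tool x at yaw (deg); tilt raises tool x (deg)"""
    o=r.get_obs(); R0=R.from_quat(o['ee_rot']); 
    Rt=R.from_euler('z',yaw,degrees=True)*R.from_euler('x',180,degrees=True)*R.from_euler('y',tilt,degrees=True)
    print('t',round(o['t'],2),'turn',np.round((R0.inv()*Rt).as_rotvec(),3),'shift',np.round(R0.inv().apply(np.array(P)-o['eef_pos'])*100,2),'at',np.round(o['eef_pos'],4),'f',np.round(o['ft_force'],1),'w',round(o['gripper_width'],4))
E
python3 - <<'E'
from h import *
for n,roi in (('top',(355,205,462,268)),('scene',(200,265,295,302))):
    c=r.camera(n); uv,P=hmask(c,roi,.006,.03); 
    rc=cv2.minAreaRect((P[:,:2]*1000).astype(np.float32)); print(n,rc,np.round(cv2.boxPoints(rc)).tolist())
    d=P[:,:2]-P[:,:2].mean(0); print(P.mean(0),np.linalg.svd(d,full_matrices=False)[2][0])
goto([.555,-.30,.15],66.4)
E
```

```text
top ((565.2875366210938, -277.9368591308594), (204.72152709960938, 28.527000427246094), 64.771240234375) [[509.0, -364.0], [535.0, -377.0], [622.0, -191.0], [596.0, -179.0]]
[ 0.56639311 -0.2773985   0.01474655] [-0.41351031 -0.91049944]
scene ((565.2752685546875, -276.794921875), (199.16079711914062, 33.514686584472656), 65.44926452636719) [[509.0, -360.0], [539.0, -374.0], [622.0, -193.0], [591.0, -179.0]]
[ 0.56635109 -0.28462755  0.01384   ] [-0.3992836  -0.91682747]
t 0.35 turn [-0.     0.     1.562] shift [-62.92 -59.7   10.33] at [0.2246 0.5019 0.2532] f [-0.   0.2  0. ] w 0.0853
```

{"fn": "play_rows", "kwargs": {
  "increments": [
    [[0,0,1.56],[-62.9,-59.7,10],1],
    [[0,0,1.56],[-62.9,-59.7,10],1],
    [[0,0,1.56],[-62.9,-59.7,10],1],
    [[0,0,1.56],[-62.9,-59.7,10],1],
    [[0,0,1.56],[-62.9,-59.7,10],1],
    [[0,0,1.56],[-62.9,-59.7,10],1],
    [[0,0,1.56],[-62.9,-59.7,10],1],
    [[0,0,1.56],[-62.9,-59.7,10],1],
    [[0,0,1.56],[-62.9,-59.7,10],1],
    [[0,0,1.56],[-62.9,-59.7,10],1],
    [[0,0,1.56],[-62.9,-59.7,10],1],
    [[0,0,1.56],[-62.9,-59.7,10],1]
  ]
}}

```text
t: 1.85
eef_pos: [0.5089, -0.1891, 0.1672]
ee_rot: [0.836, 0.548, 0.0, 0.0]
ft_force: [1.6, 0.9, 0.8]
gripper_width: 0.0855
finger_force: 0.0
```

{"fn": "play_rows", "kwargs": {
  "increments": [
    [[0,0,0],[0,0,0],1]
  ]
}}

```text
t: 1.98
eef_pos: [0.509, -0.1901, 0.1666]
ee_rot: [0.837, 0.547, -0.0, 0.0]
ft_force: [-1.3, 0.6, -1.0]
gripper_width: 0.0854
finger_force: 0.0
```

Run:
```python
from h import *
goto([.555,-.30,.15],65.6)
```

```text
t 1.98 turn [0.    0.    0.012] shift [-8.21  8.62  1.67] at [ 0.509  -0.1901  0.1666] f [-1.3  0.6 -1. ] w 0.0854
```

{"fn": "play_rows", "kwargs": {
  "increments": [
    [[0,0,0.012],[-8.2,8.6,1.7],1],
    [[0,0,0.012],[-8.2,8.6,1.7],1],
    [[0,0,0.012],[-8.2,8.6,1.7],1]
  ]
}}

```text
t: 2.35
eef_pos: [0.5548, -0.2984, 0.1494]
ee_rot: [0.84, 0.542, -0.0, -0.0]
ft_force: [-0.3, 0.5, 0.3]
gripper_width: 0.0856
finger_force: 0.0
```

Run:
```python
from h import *
c=r.camera('wrist'); save(c,'w1')
uu,vv=np.meshgrid(np.arange(0,640,2),np.arange(0,480,2)); 
uv,P=hmask(c,(0,0,640,480),.005,.03)
k=np.hypot(P[:,0]-.565,P[:,1]+.28)<.13; uv,P=uv[k],P[k]
rc=cv2.minAreaRect((P[:,:2]*1000).astype(np.float32)); print(rc,np.round(cv2.boxPoints(rc)).tolist(),np.percentile(P[:,2],[5,50,95]))
goto([.555,-.30,.15],65.6)
```

```text
((690.8431396484375, -254.01812744140625), (3.191396474838257, 23.47868537902832), 13.997058868408203) [[686.0, -243.0], [692.0, -266.0], [695.0, -265.0], [690.0, -242.0]] [0.00571262 0.01549385 0.02103063]
t 2.4 turn [-0.001 -0.     0.003] shift [-0.29  0.2  -0.04] at [ 0.5543 -0.2966  0.1496] f [-0.2  1.1 -2. ] w 0.0858
```

View pics/w1.png

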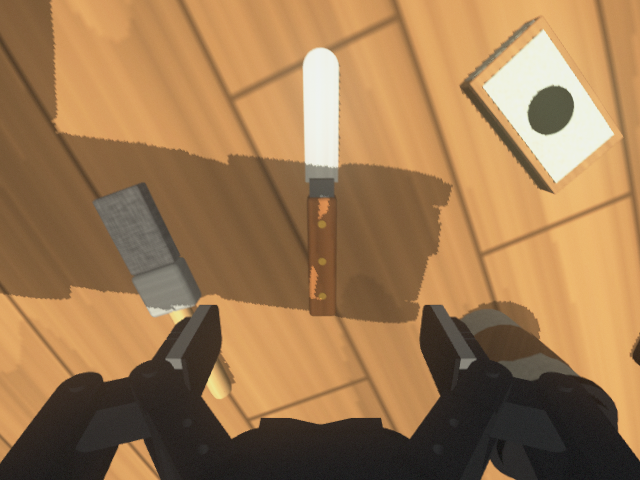

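Run:
```python
from h import *
c=r.camera('wrist'); o=r.get_obs(); R0=R.from_quat(o['ee_rot'])
def T(w): return np.round(R0.inv().apply(w-o['eef_pos'])*1000,0).tolist()
W=plane(c,[[321,47],[322,316]],.009); W2=plane(c,[[308,316],[336,316],[308,200],[336,200]],.018)
print('knife tip',W,T(W)); print('handle edges',T(W2))
print('brush',T(plane(c,[[95,200],[197,305],[145,184],[165,313],[225,398]],.008)))
t=r.camera('top'); uv,P=hmask(t,(465,165,525,220),.09,.13); print('cup',P.mean(0),P.max(0),P.min(0),T(P.mean(0)))
```

```text
knife tip [[ 0.60653905 -0.18001935  0.009     ]
 [ 0.52296824 -0.36777294  0.009     ]] [[127.0, 1.0, 141.0], [-79.0, 1.0, 141.0]]
handle edges [[-73.0, -10.0, 132.0], [-73.0, 13.0, 132.0], [24.0, -9.0, 132.0], [24.0, 11.0, 132.0]]
brush [[22.0, -174.0, 142.0], [-69.0, -105.0, 142.0], [35.0, -133.0, 142.0], [-77.0, -134.0, 142.0], [-169.0, -91.0, 142.0]]
cup [ 0.66437995 -0.46708867  0.11394798] [ 0.68813684 -0.42912656  0.12151871] [ 0.61512994 -0.49881861  0.10179685] [-111.0, 171.0, 36.0]
```

{"fn": "play_rows", "kwargs": {
  "increments": [
    [[0,0,0],[0,0.1,6],1],
    [[0,0,0],[0,0.1,11],1],
    [[0,0,0],[0,0.1,12.4],1],
    [[0,0,0],[0,0.1,12.4],1],
    [[0,0,0],[0,0.1,12.4],0.1],
    [[0,0,0],[0,0.1,12.4],0],
    [[0,0,0],[0,0.1,12.4],0],
    [[0,0,0],[0,0.1,12.4],0],
    [[0,0,0],[0,0.1,12.4],0]
  ],
  "force": 120
}}

```text
t: 3.62
eef_pos: [0.5559, -0.297, 0.0275]
ee_rot: [0.84, 0.543, 0.0, 0.001]
ft_force: [-2.1, 1.3, 9.1]
gripper_width: 0.0187
finger_force: 118.8
```

{"fn": "play_rows", "kwargs": {
  "increments": [
    [[0,0,0],[0,0,-3],0],
    [[0,0,0],[0,0,-8],0],
    [[0,0,0],[0,0,-13],0],
    [[0,0,0],[0,0,-17],0]
  ]
}}

```text
t: 4.12
eef_pos: [0.5555, -0.2968, 0.1986]
ee_rot: [0.84, 0.543, 0.0, 0.001]
ft_force: [0.3, 0.2, -2.2]
gripper_width: 0.0183
finger_force: 118.0
```

Run:
```python
from h import *
goto([.4925,-.001,.22],56.8)
```

```text
t 4.12 turn [0.001 0.    0.157] shift [ 24.41 -17.87  -2.17] at [ 0.5555 -0.2968  0.1986] f [ 0.3  0.2 -2.2] w 0.0183
```

{"fn": "play_rows", "kwargs": {
  "increments": [
    [[0,0,0.08],[12,-9,-2],0],
    [[0,0,0.157],[24.4,-17.9,-2.2],0],
    [[0,0,0.157],[24.4,-17.9,-2.2],0],
    [[0,0,0.157],[24.4,-17.9,-2.2],0],
    [[0,0,0.157],[24.4,-17.9,-2.2],0],
    [[0,0,0.157],[24.4,-17.9,-2.2],0],
    [[0,0,0.157],[24.4,-17.9,-2.2],0],
    [[0,0,0.157],[24.4,-17.9,-2.2],0]
  ]
}}

```text
t: 5.12
eef_pos: [0.4923, -0.0019, 0.2183]
ee_rot: [0.88, 0.475, -0.0, 0.0]
ft_force: [-0.9, -1.0, -1.7]
gripper_width: 0.0186
finger_force: 118.2
```

Run:
```python
from h import *
goto([.4925,-.001,.22],56.8)
c=r.camera('wrist'); save(c,'w2')
```

```text
t 5.12 turn [-0.     0.    -0.001] shift [ 0.08 -0.03 -0.17] at [ 0.4923 -0.0019  0.2183] f [-0.9 -1.  -1.7] w 0.0186
```

View pics/w2.png

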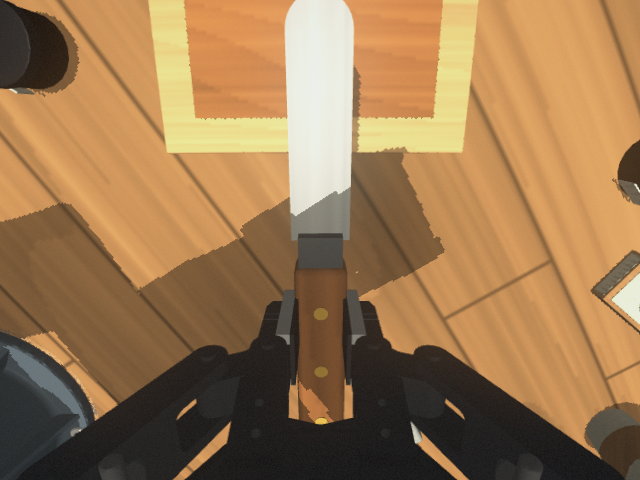

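Run:
```python
from h import *
c=r.camera('wrist'); o=r.get_obs(); R0=R.from_quat(o['ee_rot'])
T=lambda w: np.round(R0.inv().apply(w-o['eef_pos'])*1000,1).tolist()
H=cv2.cvtColor(c['pixels'][:,:,::-1].copy(),cv2.COLOR_BGR2HSV)
print(H[140,200],H[140,60],H[50,320],H[60,230])
W=plane(c,[[167,152],[463,152]],.074); print(W,T(W),np.linalg.norm(W[0]-W[1]))
D=depthpts(c,[[230,140],[420,140],[180,140],[450,140]]); print('lid pts',T(D),D[:,2])
B=depthpts(c,[[320,y] for y in (3,20,60,100,140,180)]+[[295,60],[345,60],[320,300],[320,340]]); print(T(B))
m=cv2.inRange(H,(0,0,190),(179,40,255)); ys,xs=np.where(m[:190]>0); print(ys.min(),[(xs[ys==y].min(),xs[ys==y].max()) for y in (0,5,20,60,150)])
```

```text
[ 28  92 236] [ 15 140 204] [ 39  11 239] [ 13 158 215]
[[ 0.42882507  0.10979939  0.074     ]
 [ 0.61202834 -0.01050921  0.074     ]] [[58.5, -114.2, 144.2], [58.4, 105.0, 144.2]] 0.21917480876978243
lid pts [[66.9, -66.2, 143.2], [66.9, 71.7, 142.3], [67.2, -103.0, 143.2], [67.0, 93.9, 143.2]] [0.07501011 0.07592912 0.07505878 0.07499974]
[[120.7, -0.5, 16.5], [115.3, -0.5, 15.8], [102.7, -0.5, 16.5], [89.2, -0.5, 15.9], [74.9, -0.5, 18.1], [59.7, -0.6, 17.2], [102.7, -9.4, 16.6], [102.9, 8.4, 18.0], [11.0, -0.6, 9.3], [-8.3, -0.6, 8.7]]
0 [(np.int64(296), np.int64(341)), (np.int64(292), np.int64(345)), (np.int64(286), np.int64(352)), (np.int64(286), np.int64(352)), (np.int64(289), np.int64(350))]
```

{"fn": "play_rows", "kwargs": {
  "increments": [
    [[0,0,0],[-5,-0.4,0],0],
    [[0,0,0],[-8.9,-0.4,0],0],
    [[0,0,0],[-8.9,-0.4,3],0],
    [[0,0,0],[-8.9,-0.4,7],0],
    [[0,0,0],[-8.9,-0.4,11],0],
    [[0,0,0],[-8.9,-0.4,14],0],
    [[0,0,0],[-8.9,-0.4,14.05],0],
    [[0,0,0],[-8.9,-0.4,14.05],0]
  ]
}}

```text
t: 6.22
eef_pos: [0.4406, -0.0736, 0.0788]
ee_rot: [0.88, 0.476, 0.0, 0.0]
ft_force: [-0.6, -0.4, -1.0]
gripper_width: 0.0186
finger_force: 118.2
```

```bash
cat >> h.py <<'E'
F=np.array([.5204,.0496]); YB=56.7; A=np.array([np.cos(np.radians(YB)),np.sin(np.radians(YB))]); Bv=np.array([-A[1],A[0]])
def bw(x,y): return F+(x+.095)*A+y*Bv   # box frame -> world xy
def wb(p): d=np.array(p)[...,:2]-F; return np.stack([d@A-.095,d@Bv],-1)
E
python3 - <<'E'
from h import *
o=r.get_obs(); print('tcp in box',wb(o['eef_pos']))
c=r.camera('scene'); save(c,'s1'); goto([*bw(-.095-.096,0),.0777],YB)
cv2.imwrite('pics/s1c.png',cv2.resize(c['pixels'][150:310,250:450,::-1],(800,640))[:600])
E
```

```text
tcp in box [-0.24177667 -0.00096453]
t 6.28 turn [ 0.002 -0.001  0.002] shift [ 5.07 -0.1   0.14] at [ 0.4408 -0.0736  0.079 ] f [-0.2  0.4 -1.6] w 0.0187
```

View pics/s1c.png

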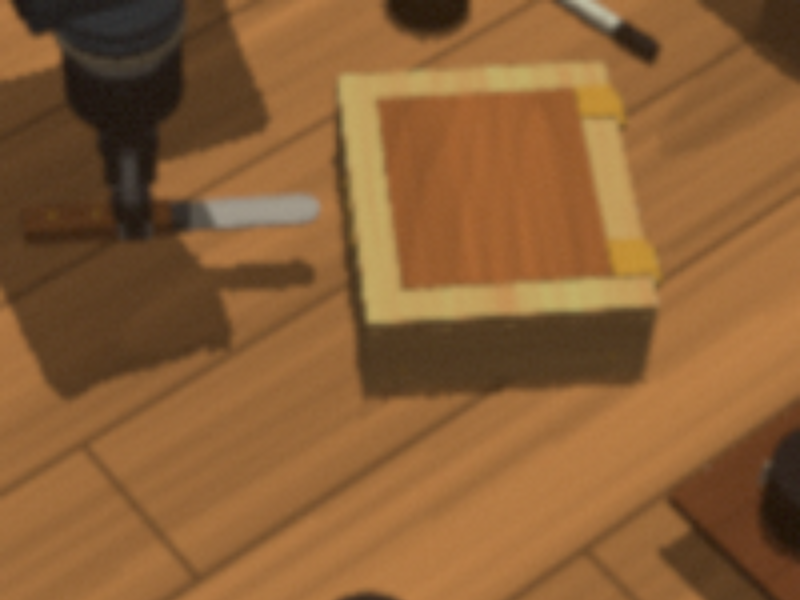

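{"fn": "play_rows", "kwargs": {
  "increments": [
    [[0,0,0],[0,-0.1,0.13],0],
    [[0,0,0],[1,-0.1,0.13],0],
    [[0,0,0],[2,-0.1,0.13],0],
    [[0,0,0],[2.5,-0.1,0.13],0],
    [[0,0,0],[2.8,-0.1,0.13],0]
  ]
}}

```text
t: 6.9
eef_pos: [0.4547, -0.0488, 0.0765]
ee_rot: [0.879, 0.476, -0.0, -0.0]
ft_force: [-0.7, 0.5, -0.8]
gripper_width: 0.0185
finger_force: 118.2
```

{"fn": "play_rows", "kwargs": {
  "increments": [
    [[0,0,0],[0.5,0,-0.1],0],
    [[0,0,0],[1.3,0,-0.1],0],
    [[0,0,0],[2.0,0,-0.1],0],
    [[0,0,0],[2.3,0,-0.1],0],
    [[0,0,0],[2.3,0,-0.1],0]
  ]
}}

```text
t: 7.52
eef_pos: [0.4672, -0.0298, 0.0776]
ee_rot: [0.879, 0.476, -0.0, -0.0]
ft_force: [-0.9, -0.0, -1.1]
gripper_width: 0.0187
finger_force: 118.2
```

{"fn": "play_rows", "kwargs": {
  "increments": [
    [[0,0,0],[0,0,-0.5],0],
    [[0,0,0],[0,0,-1.1],0],
    [[0,0,0],[0.1,0,-1.7],0],
    [[0,0,0],[0.2,0,-2.3],0],
    [[0,0,0],[0.3,0,-3.0],0],
    [[0,0,0],[0.4,0,-3.8],0],
    [[0,0,0],[0.6,0,-4.6],0],
    [[0,0,0],[0.7,0,-5.1],0],
    [[0,0,0],[0.7,0,-5.1],0]
  ]
}}

```text
t: 8.65
eef_pos: [0.4713, -0.0239, 0.129]
ee_rot: [0.879, 0.476, 0.0, 0.0]
ft_force: [0.1, 1.2, -4.8]
gripper_width: 0.0187
finger_force: 117.9
```

```bash
cat > lid.py <<'E'
from h import *
def lid():
    c=r.camera('scene'); uv,P=hmask(c,(230,60,520,330),.03,.30)
    q=wb(P); x=q[:,0]; z=P[:,2]; k=(np.abs(q[:,1])<.1)&(np.abs(q[:,1])>.045)&(x>-.1)&(x<.2)&(z>.06)
    ang=np.arctan2(z[k]-.069,.095-x[k]); rad=np.hypot(z[k]-.069,.095-x[k]); g=(rad>.1)&(rad<.2)
    print('lid angle',np.round(np.percentile(ang[g],[10,50,90]),3),g.sum()); return c
E
python3 - <<'E'
from lid import *
c=lid(); o=r.get_obs(); print(wb(o['eef_pos']),o['eef_pos'],o['ft_force'],o['wrist_torque'])
cv2.imwrite('pics/s2c.png',cv2.resize(c['pixels'][90:290,250:450,::-1],(600,600)))
E
```

```text
lid angle [0.279 0.316 0.341] 1101
[-0.18345264  0.00073637] [ 0.47122202 -0.02392509  0.12873848] [-0.85509392  2.25144275 -3.12145718] [-0.15668584  0.1476123   0.05324538]
```

View pics/s2c.png

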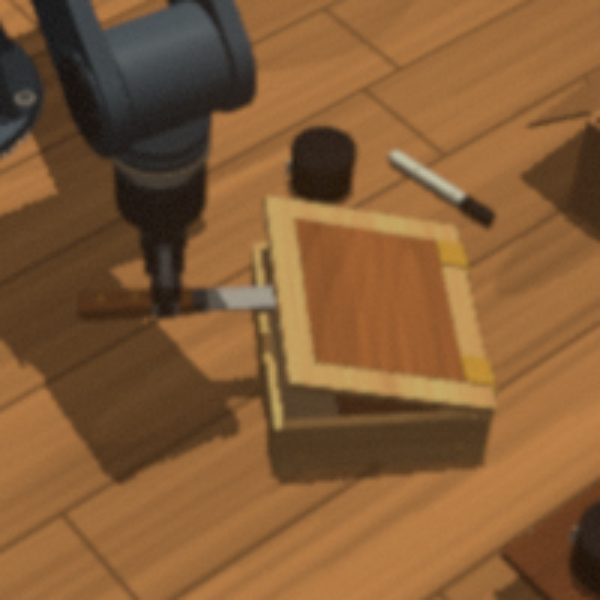

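{"fn": "play_rows", "kwargs": {
  "increments": [
    [[0,0,0],[0.4,0,-1.0],0],
    [[0,0,0],[0.8,0,-2.1],0],
    [[0,0,0],[1.4,0,-3.1],0],
    [[0,0,0],[2.0,0,-4.1],0],
    [[0,0,0],[2.7,0,-5.1],0],
    [[0,0,0],[3.5,0,-6.0],0],
    [[0,0,0],[4.4,0,-6.9],0],
    [[0,0,0],[5.3,0,-7.6],0],
    [[0,0,0],[6.2,0,-8.3],0],
    [[0,0,0],[7.2,0,-8.9],0],
    [[0,0,0],[7.2,0,-8.9],0]
  ]
}}

```text
t: 10.07
eef_pos: [0.5111, 0.037, 0.218]
ee_rot: [0.879, 0.476, 0.001, 0.0]
ft_force: [-0.5, -0.7, -1.0]
gripper_width: 0.0187
finger_force: 118.3
```

Run:
```python
from lid import *
c=lid(); o=r.get_obs(); print(wb(o['eef_pos']),o['eef_pos'],o['ft_force'],o['wrist_torque'])
c=r.camera('wrist'); uv=[[320,y] for y in (3,20,60,100,140,180,300)]; R0=R.from_quat(o['ee_rot']); print(np.round(R0.inv().apply(depthpts(c,uv)-o['eef_pos'])*1000))
```

```text
Traceback (most recent call last):
  File "lid.py", line 6, in lid
    print('lid angle',np.round(np.percentile(ang[g],[10,50,90]),3),g.sum()); return c
                               ~~~~~~~~~~~~~^^^^^^^^^^^^^^^^^^^
IndexError: index -1 is out of bounds for axis 0 with size 0
```

```bash
cat > lid.py <<'E'
from h import *
def lid():
    c=r.camera('scene'); uu,vv=np.meshgrid(np.arange(230,520),np.arange(40,330)); P=depthpts(c,np.c_[uu.ravel(),vv.ravel()])
    q=wb(P); x=q[:,0]; z=P[:,2]; ang=np.arctan2(z-.069,.095-x); rad=np.hypot(z-.069,.095-x)
    for s in (-1,1):
        g=(rad>.1)&(rad<.185)&(q[:,1]*s<.105)&(q[:,1]*s>.06)&(ang>.1)&(ang<2.3); h,e=np.histogram(ang[g],np.arange(.1,2.3,.05)); i=np.argmax(h); print('lid',s,np.median(ang[g][abs(ang[g]-e[i])<.15]) if g.any() else 0,g.sum(),h[i])
    return c
E
python3 - <<'E'
from lid import *
c=lid(); cv2.imwrite('pics/s3c.png',cv2.resize(c['pixels'][60:290,250:480,::-1],(600,600))); o=r.get_obs(); print(wb(o['eef_pos']),o['eef_pos'],o['ft_force'],o['wrist_torque'])
c=r.camera('wrist'); uv=[[320,y] for y in (3,20,60,100,140,180,300)]; R0=R.from_quat(o['ee_rot']); print(np.round(R0.inv().apply(depthpts(c,uv)-o['eef_pos'])*1000))
E
```

```text
lid -1 1.0845308647094862 170 137
lid 1 1.0817801631750619 131 116
[-0.11136386  0.00099623] [0.51058321 0.03646991 0.2175529 ] [-0.09707289  0.54881445 -1.5386616 ] [-0.02901329 -0.0041907   0.00577567]
[[113.  -1. -14.]
 [116.  -1.  17.]
 [103.  -1.  16.]
 [ 89.  -1.  16.]
 [ 75.  -1.  16.]
 [ 60.  -1.  16.]
 [ 11.  -1.  10.]]
```

View pics/s3c.png

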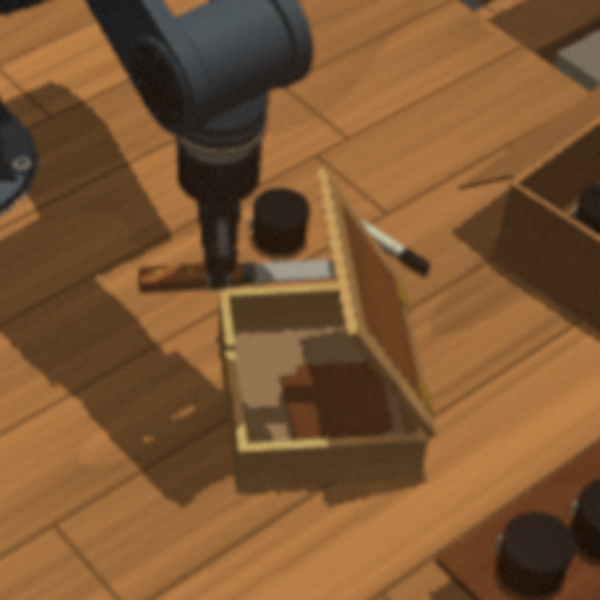

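{"fn": "play_rows", "kwargs": {
  "increments": [
    [[0,0,0],[1.1,0,-0.5],0],
    [[0,0,0],[2.2,0,-1.0],0],
    [[0,0,0],[3.3,0,-1.4],0],
    [[0,0,0],[4.5,0,-1.7],0],
    [[0,0,0],[5.7,0,-1.9],0],
    [[0,0,0],[6.8,0,-2.0],0],
    [[0,0,0],[8.0,0,-2.0],0],
    [[0,0,0],[9.2,0,-2.0],0],
    [[0,0,0],[10.2,0,-1.9],0],
    [[0,0,0],[11.0,0,-1.8],0],
    [[0,0,0],[11.6,0,-1.7],0],
    [[0,0,0],[12.0,0,-1.6],0]
  ]
}}

```text
t: 11.72
eef_pos: [0.5761, 0.1368, 0.2334]
ee_rot: [0.88, 0.476, -0.0, -0.0]
ft_force: [-1.4, -2.3, -1.2]
gripper_width: 0.0183
finger_force: 118.4
```

{"fn": "play_rows", "kwargs": {
  "increments": [
    [[0,0,0],[0.4,0,0.2],0],
    [[0,0,0],[0.8,0,0.3],0],
    [[0,0,0],[1.1,0,0.4],0]
  ]
}}

```text
t: 12.1
eef_pos: [0.5822, 0.146, 0.2295]
ee_rot: [0.88, 0.476, 0.0, -0.0]
ft_force: [-0.9, -0.8, 0.4]
gripper_width: 0.0187
finger_force: 118.5
```

Run:
```python
from lid import *
c=lid(); o=r.get_obs(); print(wb(o['eef_pos']),o['eef_pos'],o['ft_force'],o['wrist_torque'])
```

```text
lid -1 1.891298409526827 330 247
lid 1 1.8869284309870722 273 231
[0.01974057 0.00132557] [0.58228727 0.14622879 0.22945481] [-0.92625697  0.14580593  0.22353081] [-0.07170915 -0.00043748  0.01330379]
```

{"fn": "play_rows", "kwargs": {
  "increments": [
    [[0,0,0],[0.2,0,0],0],
    [[0,0,0],[0.4,0,0],0],
    [[0,0,0],[0.5,0,0],0],
    [[0,0,0],[0.6,0,0],0]
  ]
}}

```text
t: 12.65
eef_pos: [0.5844, 0.1497, 0.229]
ee_rot: [0.88, 0.476, -0.002, 0.0]
ft_force: [-7.1, -11.6, 0.2]
gripper_width: 0.0188
finger_force: 118.4
```

{"fn": "play_rows", "kwargs": {
  "increments": [
    [[0,0,0],[-3,0,0],0],
    [[0,0,0],[-8,0,0],0],
    [[0,0,0],[-14,0,0],0],
    [[0,0,0],[-18,0,0],0]
  ]
}}

```text
t: 13.15
eef_pos: [0.4857, -0.0012, 0.2297]
ee_rot: [0.88, 0.476, 0.0, 0.0]
ft_force: [-0.1, 0.2, -0.9]
gripper_width: 0.0185
finger_force: 118.3
```

Run:
```python
from lid import *
c=lid(); goto([.5555,-.297,.10],65.6)
```

```text
lid -1 1.9165187812964595 339 309
lid 1 1.9112539667033888 276 233
t 13.2 turn [-0.     0.001 -0.154] shift [-20.62  22.08  12.98] at [ 0.484  -0.0034  0.2296] f [ 2.6 -1.4 -1.4] w 0.0186
```

{"fn": "play_rows", "kwargs": {
  "increments": [
    [[0,0,-0.08],[-5,6,0],0],
    [[0,0,-0.15],[-10,11,2],0],
    [[0,0,-0.154],[-15,16,5],0],
    [[0,0,-0.154],[-20,21,9],0],
    [[0,0,-0.154],[-20.6,22.1,13],0],
    [[0,0,-0.154],[-20.6,22.1,13],0],
    [[0,0,-0.154],[-20.6,22.1,13],0],
    [[0,0,-0.154],[-20.6,22.1,13],0]
  ]
}}

```text
t: 14.2
eef_pos: [0.5595, -0.2925, 0.1005]
ee_rot: [0.84, 0.542, 0.0, 0.0]
ft_force: [0.4, -0.0, -0.5]
gripper_width: 0.0188
finger_force: 118.4
```

Run:
```python
from lid import *
goto([.5555,-.297,.0285],65.6)
```

```text
t 14.2 turn [ 0.001 -0.     0.001] shift [-0.57 -0.19  7.2 ] at [ 0.5595 -0.2925  0.1005] f [ 0.4 -0.  -0.5] w 0.0188
```

{"fn": "play_rows", "kwargs": {
  "increments": [
    [[0,0,0],[-0.5,-0.2,3],0],
    [[0,0,0],[-0.5,-0.2,5.5],0],
    [[0,0,0],[-0.5,-0.2,6.6],0],
    [[0,0,0],[-0.5,-0.2,7.0],0],
    [[0,0,0],[-0.5,-0.2,7.2],0],
    [[0,0,0],[-0.5,-0.2,7.3],0]
  ]
}}

```text
t: 14.95
eef_pos: [0.5557, -0.297, 0.0275]
ee_rot: [0.84, 0.542, 0.0, 0.001]
ft_force: [-3.9, 3.6, 13.9]
gripper_width: 0.0187
finger_force: 120.3
```

{"fn": "play_rows", "kwargs": {
  "increments": [
    [[0,0,0],[0,0,0],0.6],
    [[0,0,0],[0,0,0],0.6],
    [[0,0,0],[0,0,0],0.6],
    [[0,0,0],[0,0,-2],0.6],
    [[0,0,0],[0,0,-8],0.6],
    [[0,0,0],[0,0,-14],0.6],
    [[0,0,0],[0,0,-20],0.6],
    [[0,0,0],[0,0,-24],0.6]
  ]
}}

```text
t: 15.95
eef_pos: [0.5554, -0.297, 0.2714]
ee_rot: [0.84, 0.542, 0.001, 0.002]
ft_force: [0.4, -1.0, -0.5]
gripper_width: 0.0511
finger_force: 0.0
```

Run:
```python
from lid import *
goto([*bw(-.12,0),.27],56.7)
```

```text
t 15.95 turn [0.004 0.    0.156] shift [ 27.66 -17.87   0.05] at [ 0.5554 -0.297   0.2714] f [ 0.4 -1.  -0.5] w 0.0511
```

{"fn": "play_rows", "kwargs": {
  "increments": [
    [[0,0,0.08],[7,-4.5,0],0.3],
    [[0,0,0.15],[13,-8.5,0],0.3],
    [[0,0,0.156],[20,-13,0],0.3],
    [[0,0,0.156],[25,-16,0],0.3],
    [[0,0,0.156],[27.7,-17.9,0],0.3],
    [[0,0,0.156],[27.7,-17.9,0],0.3],
    [[0,0,0.156],[27.7,-17.9,0],0.3],
    [[0,0,0.156],[27.7,-17.9,0],0.3]
  ]
}}

```text
t: 16.95
eef_pos: [0.5066, 0.0282, 0.267]
ee_rot: [0.88, 0.475, 0.0, 0.0]
ft_force: [-0.3, 0.6, 0.4]
gripper_width: 0.0256
finger_force: 0.0
```

Run:
```python
from lid import *
c=r.camera('wrist'); save(c,'w3'); o=r.get_obs(); print(wb(o['eef_pos']),o['eef_pos'][2])
t=r.camera('top')
uu,vv=np.meshgrid(np.arange(355,470),np.arange(200,270)); P=depthpts(t,np.c_[uu.ravel(),vv.ravel()]); m=(P[:,2]>.005)&(P[:,2]<.05); print('knife max z',np.percentile(P[m][:,2],[50,95,99]))
```

```text
[-0.12060204 -0.00032579] 0.2667947345796237
knife max z [0.01241642 0.02091622 0.02254705]
```

View pics/w3.png

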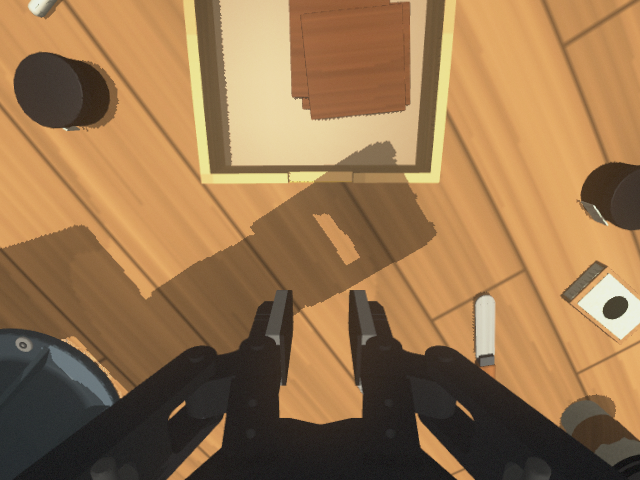

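Run:
```python
from lid import *
c=r.camera('wrist')
print('rim',wb(plane(c,[[203,183],[439,182],[192,60],[447,60]],.064)))
print('inner floor front',wb(plane(c,[[232,165],[431,165]],.008)))
print('top',wb(plane(c,[[301,15],[410,2],[409,104],[312,119]],.036)))
print('low',wb(plane(c,[[290,0],[291,97],[306,107]],.025)))
uv=[(350,60),(400,60),(340,110),(296,60),(300,100),(250,100)];print(np.round(depthpts(c,uv)[:,2],4))
```

```text
rim [[-0.09591561  0.109008  ]
 [-0.09533272 -0.1093806 ]
 [ 0.0083803   0.10786477]
 [ 0.00794235 -0.10605348]]
inner floor front [[-0.08699666  0.09464272]
 [-0.08723459 -0.11779881]]
top [[ 0.04780059  0.01711021]
 [ 0.05832604 -0.07818627]
 [-0.02658798 -0.08304789]
 [-0.04022968  0.00818351]]
low [[ 0.06263     0.0273277 ]
 [-0.01997846  0.02846522]
 [-0.02917694  0.01415941]]
[0.0363 0.0363 0.0365 0.0294 0.0076 0.009 ]
```

{"fn": "play_rows", "kwargs": {
  "increments": [
    [[0,0,0],[5.6,3.5,5],0.4],
    [[0,0,0],[5.6,3.5,10],0.4],
    [[0,0,0],[5.6,3.5,15],0.4],
    [[0,0,0],[5.6,3.5,19],0.4],
    [[0,0,0],[5.6,3.5,22],0.4],
    [[0,0,0],[5.6,3.5,22.8],0.4],
    [[0,0,0],[5.6,3.5,22.8],0.4]
  ]
}}

```text
t: 17.98
eef_pos: [0.5666, 0.0564, 0.0389]
ee_rot: [0.88, 0.475, 0.0, 0.0]
ft_force: [0.3, 0.2, 0.5]
gripper_width: 0.0342
finger_force: 0.0
```

{"fn": "play_rows", "kwargs": {
  "increments": [
    [[0,0,0],[0,0,0.1],0.4],
    [[0,0,0],[0,0,0.2],0.4],
    [[0,0,0],[0,0,0.2],0.4]
  ]
}}

```text
t: 18.35
eef_pos: [0.5666, 0.0569, 0.0371]
ee_rot: [0.88, 0.475, 0.0, 0.0]
ft_force: [0.0, 0.2, 0.1]
gripper_width: 0.0341
finger_force: 0.0
```

Run:
```python
from lid import *
goto([*bw(-.064,-.035),.034],56.7); o=r.get_obs(); print(wb(o['eef_pos']))
```

```text
t 18.35 turn [ 0.001 -0.     0.   ] shift [-0.04  0.04  0.31] at [0.5666 0.0569 0.0371] f [0.  0.2 0.1] w 0.0341
[-0.06356721 -0.03459116]
```

Creep down for the floor.

{"fn": "play_rows", "kwargs": {
  "increments": [
    [[0,0,0],[0,0,0.15],0.4],
    [[0,0,0],[0,0,0.3],0.4],
    [[0,0,0],[0,0,0.3],0.4]
  ]
}}

```text
t: 18.73
eef_pos: [0.5662, 0.0569, 0.0334]
ee_rot: [0.88, 0.475, -0.0, -0.0]
ft_force: [0.3, -0.5, -0.7]
gripper_width: 0.0343
finger_force: 0.0
```

{"fn": "play_rows", "kwargs": {
  "increments": [
    [[0,0,0],[0,0,0.1],0.4],
    [[0,0,0],[0,0,0.2],0.4],
    [[0,0,0],[0,0,0.2],0.4]
  ]
}}

```text
t: 19.1
eef_pos: [0.5663, 0.0569, 0.0315]
ee_rot: [0.88, 0.475, -0.0, -0.0]
ft_force: [1.0, -0.2, -0.5]
gripper_width: 0.0346
finger_force: 0.0
```

{"fn": "play_rows", "kwargs": {
  "increments": [
    [[0,0,0],[0,0,0.1],0.4],
    [[0,0,0],[0,0,0.2],0.4],
    [[0,0,0],[0,0,0.2],0.4]
  ]
}}

```text
t: 19.48
eef_pos: [0.5663, 0.0568, 0.0295]
ee_rot: [0.88, 0.475, -0.0, -0.0]
ft_force: [-0.6, 0.6, -0.5]
gripper_width: 0.0343
finger_force: 0.0
```

{"fn": "play_rows", "kwargs": {
  "increments": [
    [[0,0,0],[0,0,0.1],0.4],
    [[0,0,0],[0,0,0.2],0.4],
    [[0,0,0],[0,0,0.2],0.4]
  ]
}}

```text
t: 19.85
eef_pos: [0.5665, 0.0568, 0.0291]
ee_rot: [0.88, 0.475, 0.0, 0.0]
ft_force: [-8.5, -0.4, 22.0]
gripper_width: 0.0343
finger_force: 10.8
```

{"fn": "play_rows", "kwargs": {
  "increments": [
    [[0,0,0],[0,0,0.1],0.4],
    [[0,0,0],[0,0,0.2],0.4],
    [[0,0,0],[0,0,0.2],0.4]
  ]
}}

```text
t: 20.23
eef_pos: [0.5665, 0.0568, 0.029]
ee_rot: [0.88, 0.475, 0.0, 0.0]
ft_force: [-17.1, -1.7, 47.1]
gripper_width: 0.0338
finger_force: 23.6
```

{"fn": "play_rows", "kwargs": {
  "increments": [
    [[0,0,0],[0,0,-0.65],0.4],
    [[0,0,0],[0.6,0,-0.65],0.4],
    [[0,0,0],[1.2,0,-0.65],0.4],
    [[0,0,0],[1.8,0,-0.65],0.4],
    [[0,0,0],[2.3,0,-0.65],0.4],
    [[0,0,0],[2.8,0,-0.65],0.4],
    [[0,0,0],[3.3,0,-0.65],0.4],
    [[0,0,0],[3.8,0,-0.65],0.4],
    [[0,0,0],[4.1,0,-0.65],0.4],
    [[0,0,0],[4.3,0,-0.65],0.4],
    [[0,0,0],[4.3,0,-0.65],0.4]
  ]
}}

```text
t: 21.6
eef_pos: [0.5901, 0.0929, 0.0322]
ee_rot: [0.88, 0.475, 0.0, 0.0]
ft_force: [0.0, 0.0, 0.8]
gripper_width: 0.0341
finger_force: 0.0
```

Run:
```python
from lid import *
o=r.get_obs(); print(wb(o['eef_pos']),o['eef_pos'],o['ft_force'])
```

```text
[-0.02051603 -0.03448025] [0.59011224 0.0929238  0.03215588] [0.0372747  0.0183265  0.78853824]
```

{"fn": "play_rows", "kwargs": {
  "increments": [
    [[0,0,0],[-0.8,0,0],0.4],
    [[0,0,0],[-1,0,-4],0.4],
    [[0,0,0],[-1,0,-8],0.4],
    [[0,0,0.2],[-1,0,-10],0.4]
  ]
}}

```text
t: 22.1
eef_pos: [0.5849, 0.084, 0.1343]
ee_rot: [0.921, 0.389, 0.001, 0.0]
ft_force: [0.3, 0.8, -0.8]
gripper_width: 0.0342
finger_force: 0.0
```

Run:
```python
from lid import *
o=r.get_obs(); print(o['joint_pos']); goto([*bw(.035,.06),.12],YB-90); goto([*bw(.035,.06),.12],YB+90)
```

```text
[6.38631333e-02 5.64563569e-01 1.64337780e+00 5.04708753e-05
 9.30966201e-01 8.36041006e-01]
t 22.1 turn [ 0.    -0.003  1.38 ] shift [  4.66 -10.58   1.42] at [0.5849 0.084  0.1343] f [ 0.3  0.8 -0.8] w 0.0342
t 22.1 turn [ 0.003  0.    -1.762] shift [  4.66 -10.58   1.42] at [0.5849 0.084  0.1343] f [ 0.3  0.8 -0.8] w 0.0342
```

{"fn": "play_rows", "kwargs": {
  "increments": [
    [[0,0,0.18],[0.5,-3,0],0.4],
    [[0,0,0.36],[1,-6,0],0.4],
    [[0,0,0.54],[3,-9,0],0.4],
    [[0,0,0.72],[4.7,-10.6,0],0.4],
    [[0,0,0.9],[4.7,-10.6,0],0.4],
    [[0,0,1.08],[4.7,-10.6,0],0.4],
    [[0,0,1.26],[4.7,-10.6,0],0.4],
    [[0,0,1.38],[4.7,-10.6,0],0.4],
    [[0,0,1.38],[4.7,-10.6,1.4],0.4],
    [[0,0,1.38],[4.7,-10.6,1.4],0.4],
    [[0,0,1.38],[4.7,-10.6,1.4],0.4]
  ]
}}

```text
t: 23.48
eef_pos: [0.5408, 0.1918, 0.1178]
ee_rot: [0.959, -0.284, -0.0, 0.0]
ft_force: [0.4, -0.8, 0.7]
gripper_width: 0.0339
finger_force: 0.0
```

Run:
```python
from lid import *
goto([*bw(.035,.06),.032],YB-90); o=r.get_obs(); print(wb(o['eef_pos']),o['joint_pos'])
c=r.camera('wrist'); save(c,'w4')
```

```text
t 23.48 turn [0.    0.    0.005] shift [0.1  0.   8.58] at [0.5408 0.1918 0.1178] f [ 0.4 -0.8  0.7] w 0.0339
[0.03504775 0.06099832] [ 2.59661171e-01  5.63304134e-01  1.69720800e+00 -5.91654454e-06
  8.81552105e-01  2.40672463e+00]
```

View pics/w4.png

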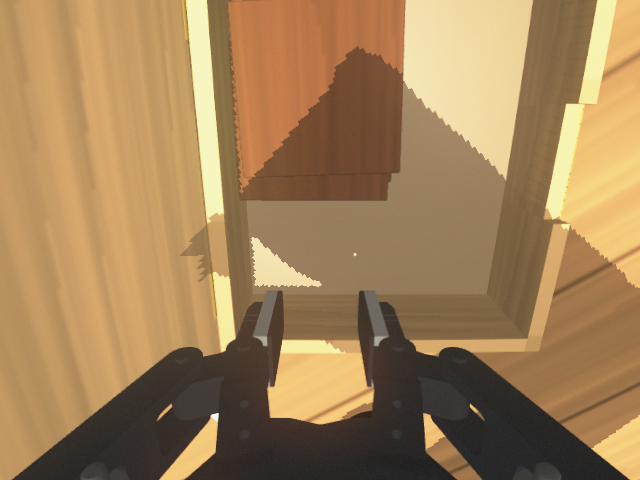

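{"fn": "play_rows", "kwargs": {
  "increments": [
    [[0,0,0],[0,0.8,2],0.2],
    [[0,0,0],[0,0.8,5],0.2],
    [[0,0,0],[0,0.8,7.5],0.2],
    [[0,0,0],[0,0.8,8.5],0.2],
    [[0,0,0],[0,0.8,8.5],0.2]
  ]
}}

```text
t: 24.15
eef_pos: [0.5366, 0.1852, 0.0331]
ee_rot: [0.959, -0.285, -0.0, 0.0]
ft_force: [1.1, -1.1, 0.7]
gripper_width: 0.0171
finger_force: 0.0
```

{"fn": "play_rows", "kwargs": {
  "increments": [
    [[0,0,0],[1,0,0],0.2],
    [[0,0,0],[2,0,0],0.2],
    [[0,0,0],[2.6,0,0],0.2],
    [[0,0,0],[3.2,0,0],0.2],
    [[0,0,0],[3.7,0,0],0.2],
    [[0,0,0],[4.2,0,0],0.2],
    [[0,0,0],[4.7,0,0],0.2],
    [[0,0,0],[5.1,0,0],0.2],
    [[0,0,0],[5.4,0,0],0.2],
    [[0,0,0],[5.6,0,0],0.2],
    [[0,0,0],[5.6,0,0],0.2]
  ]
}}

```text
t: 25.52
eef_pos: [0.5836, 0.1545, 0.033]
ee_rot: [0.959, -0.285, 0.0, 0.0]
ft_force: [-0.7, -0.3, -0.2]
gripper_width: 0.0171
finger_force: 0.5
```

Run:
```python
from lid import *
o=r.get_obs(); print(wb(o['eef_pos']),o['eef_pos'],o['ft_force'])
```

```text
[0.02738622 0.00477214] [0.58360424 0.15451131 0.03304623] [-0.68206458 -0.31772117 -0.15948158]
```

{"fn": "play_rows", "kwargs": {
  "increments": [
    [[0,0,0],[0.15,0,0],0.2],
    [[0,0,0],[0.3,0,0],0.2],
    [[0,0,0],[0.3,0,0],0.2]
  ]
}}

```text
t: 25.9
eef_pos: [0.5862, 0.1529, 0.0331]
ee_rot: [0.959, -0.285, 0.0, -0.0]
ft_force: [-0.4, 0.9, 0.2]
gripper_width: 0.0169
finger_force: 0.5
```

{"fn": "play_rows", "kwargs": {
  "increments": [
    [[0,0,0],[0.1,0,0],0.2],
    [[0,0,0],[0.2,0,0],0.2]
  ]
}}

```text
t: 26.15
eef_pos: [0.5874, 0.152, 0.033]
ee_rot: [0.959, -0.285, -0.0, 0.0]
ft_force: [-7.2, 6.2, 3.9]
gripper_width: 0.0166
finger_force: 4.7
```

{"fn": "play_rows", "kwargs": {
  "increments": [
    [[0,0,0],[-1,0,0],0.2],
    [[0,0,0],[-2,0,-4],0.2],
    [[0,0,0],[-2,0,-9],0.2],
    [[0,0,-0.18],[-2,2,-10],0.2],
    [[0,0,-0.36],[-1,4,-10],0.2],
    [[0,0,-0.54],[0,6,-10],0.2],
    [[0,0,-0.72],[1,7,-10],0.2],
    [[0,0,-0.9],[2,7,-10],0.2],
    [[0,0,-1.08],[3,7,-10],0.2],
    [[0,0,-1.26],[4,7,-10],0.2],
    [[0,0,-1.44],[4.5,7.2,-10],0.2],
    [[0,0,-1.57],[4.5,7.2,-10],0.2]
  ]
}}

```text
t: 27.65
eef_pos: [0.5862, 0.0668, 0.1331]
ee_rot: [0.878, 0.478, 0.0, 0.0]
ft_force: [-0.1, 1.0, -0.4]
gripper_width: 0.0171
finger_force: 0.0
```

{"fn": "play_rows", "kwargs": {
  "increments": [
    [[0,0,0],[0,0,0],0.2]
  ]
}}

```text
t: 27.78
eef_pos: [0.586, 0.067, 0.1331]
ee_rot: [0.88, 0.476, 0.0, 0.0]
ft_force: [-0.4, 0.8, 1.6]
gripper_width: 0.0167
finger_force: 0.0
```

```bash
cat > chk.py <<'E'
from lid import *
c=r.camera('wrist'); o=r.get_obs(); print('tcp',wb(o['eef_pos']),o['eef_pos'][2])
uu,vv=np.meshgrid(np.arange(640),np.arange(480)); P=depthpts(c,np.c_[uu.ravel(),vv.ravel()]); q=wb(P); z=P[:,2]
ins=(abs(q[:,0])<.083)&(abs(q[:,1])<.098)
for lo,hi in ((.011,.0185),(.0185,.0255),(.0255,.0325),(.0325,.041)):
    g=ins&(z>lo)&(z<hi); print(lo,g.sum(),np.round(np.percentile(q[g],[2,50,98],axis=0),4).tolist() if g.sum()>5 else '')
g=ins&(z>.0325)&(z<.041); m=g.reshape(480,640).astype(np.uint8); cn=max(cv2.findContours(m,0,cv2.CHAIN_APPROX_NONE)[0],key=cv2.contourArea)
rc=cv2.minAreaRect((wb(plane(c,cn[:,0],.036))*1000).astype(np.float32)); print('top rect',rc,np.round(cv2.boxPoints(rc),1).tolist())
E
python3 chk.py; python3 -c "
from h import *
goto([*bw(-.040,-.045),.0325],YB)"
```

```text
tcp [-0.04436737 -0.04516894] 0.1331265583370835
0.011 34 [[-0.0736, -0.0255], [0.0205, 0.0606], [0.0732, 0.0929]]
0.0185 0 
0.0255 0 
0.0325 23831 [[-0.0049, -0.0962], [0.0419, -0.054], [0.0812, -0.0119]]
top rect ((37.90377426147461, -54.162384033203125), (89.62963104248047, 88.4336166381836), 0.12996146082878113) [[-7.0, -10.0], [-6.800000190734863, -98.5], [82.80000305175781, -98.30000305175781], [82.5999984741211, -9.800000190734863]]
t 27.82 turn [ 0. -0. -0.] shift [ 0.44 -0.02 10.06] at [0.586  0.0671 0.1331] f [ 1.4 -1.   0.5] w 0.0169
```

{"fn": "play_rows", "kwargs": {
  "increments": [
    [[0,0,0],[0,0,4],0.2],
    [[0,0,0],[0,0,8],0.2],
    [[0,0,0],[0,0,10],0.2],
    [[0,0,0],[0.5,0,10],0.2],
    [[0,0,0],[1.2,0,10],0.2],
    [[0,0,0],[1.8,0,10],0.2],
    [[0,0,0],[2.3,0,10],0.2],
    [[0,0,0],[2.6,0,10],0.2],
    [[0,0,0],[2.6,0,10],0.2]
  ]
}}

```text
t: 28.95
eef_pos: [0.6003, 0.0889, 0.0331]
ee_rot: [0.879, 0.476, 0.0, 0.0]
ft_force: [0.5, -0.3, 0.8]
gripper_width: 0.0174
finger_force: 0.0
```

{"fn": "play_rows", "kwargs": {
  "increments": [
    [[0,0,0],[0.1,0,0],0.2],
    [[0,0,0],[0.2,0,0],0.2]
  ]
}}

```text
t: 29.2
eef_pos: [0.6012, 0.0902, 0.033]
ee_rot: [0.879, 0.476, -0.0, -0.0]
ft_force: [-0.3, -2.2, 1.9]
gripper_width: 0.017
finger_force: 1.2
```

```bash
python3 -c "
from h import *
goto([*bw(-.015,-.045),.0325],YB)"
```

```text
t 29.2 turn [-0.     0.     0.003] shift [ 0.17 -0.02  0.05] at [0.6012 0.0902 0.033 ] f [-0.3 -2.2  1.9] w 0.017
```

{"fn": "play_rows", "kwargs": {
  "increments": [
    [[0,0,0],[0.1,0,0],0.2],
    [[0,0,0],[0.15,0,0],0.2],
    [[0,0,0],[0.15,0,0],0.2]
  ]
}}

```text
t: 29.58
eef_pos: [0.6016, 0.091, 0.033]
ee_rot: [0.879, 0.476, -0.001, 0.0]
ft_force: [-4.6, -7.2, 4.3]
gripper_width: 0.0168
finger_force: 4.3
```

{"fn": "play_rows", "kwargs": {
  "increments": [
    [[0,0,0],[0.1,0,0],0.2],
    [[0,0,0],[0.1,0,0],0.2]
  ]
}}

```text
t: 29.82
eef_pos: [0.6016, 0.091, 0.033]
ee_rot: [0.879, 0.476, -0.002, 0.0]
ft_force: [-7.7, -14.0, 6.9]
gripper_width: 0.017
finger_force: 7.7
```

{"fn": "play_rows", "kwargs": {
  "increments": [
    [[0,0,0],[-1,0,0],0.2],
    [[0,0,0],[-2.5,0,0],0.2],
    [[0,0,0],[-3,0,-5],0.2],
    [[0,0,0],[-3.5,0,-10],0.2],
    [[0,0,0],[-6,-2,-15],0.2],
    [[0,0,0],[-8,-4,-19],0.2],
    [[0,0,0],[-8,-4,-19],0.2],
    [[0,0,0],[-8,-4,-19],0.2]
  ]
}}

```text
t: 30.82
eef_pos: [0.5253, 0.0472, 0.2226]
ee_rot: [0.879, 0.476, -0.0, -0.0]
ft_force: [0.1, 0.2, -0.8]
gripper_width: 0.017
finger_force: 0.0
```

```bash
python3 chk.py
python3 - <<'E'
from lid import *
lid(); c=r.camera('wrist'); save(c,'w5'); print(r.get_obs()['t'])
E
```

```text
tcp [-0.0942025  -0.00537307] 0.22206308616007478
0.011 112 [[-0.0547, -0.0703], [0.0206, -0.01], [0.0774, 0.094]]
0.0185 7 [[-0.0028, -0.0102], [-0.0005, -0.0102], [0.0035, -0.0102]]
0.0255 2 
0.0325 12040 [[-0.0031, -0.0962], [0.0369, -0.0539], [0.0731, -0.0119]]
top rect ((34.99577331542969, -54.50828170776367), (79.04463195800781, 88.02849578857422), 0.472038596868515) [[-4.900000095367432, -10.800000190734863], [-4.199999809265137, -98.80000305175781], [74.9000015258789, -98.19999694824219], [74.19999694824219, -10.199999809265137]]
lid -1 1.9168575721868057 345 307
lid 1 1.911102134424655 284 221
30.975
```

View pics/w5.png

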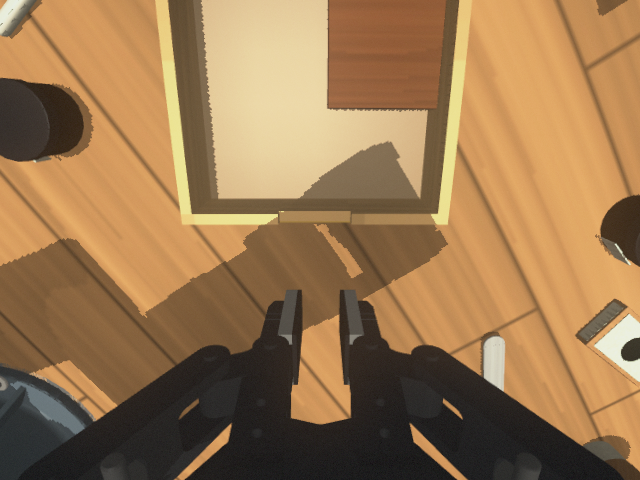

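The view shows one square stack, flush with the back and right walls: its front-left corner is at about (328,107) and no lower edges show. The lid is at its stop and the arm is clear.

```bash
python3 -c "
from rig import r
print(r.job_done())"
```

```text
the job is handed in; nothing more can be done
None
```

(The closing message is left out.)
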